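Lift the clean nut with the sprung tongs

ROBOT

A 7-joint arm with a two-finger parallel gripper is mounted at the origin on a cart in front of the work surface, level with it; the furniture and walls round the work are solid. World frame = base frame: x ahead of the robot, y to its left, z up, the work surface at z = 0. Lengths are in m, angles in degrees, forces in N, time in s.
With the tool pointing down it reaches from about 0.425 to 0.825 m from the base axis. Payload 3.6 kg.
Tool frame: the origin (TCP) lies at the centre of the arm's flange, where the gripper is bolted on; the fingertips stand tip_reach ahead of it and the grasp point (between the pads) lies 167 mm ahead of it (tip_reach is the distance from the TCP to the fingertips, in m); y points along the fingers, z is the direction in which the jaws open and shut, and the axes are right-handed (so a half turn about y gives the same grasp; the last joint's range is limited). The gripper opens to 93 mm and grips with 3 to 60 N. Pads are 15 mm wide; open, the fingers measure 128 mm over their backs; the gripper's body (75 mm by 188 mm) begins 65 mm behind the grasp point.
Start: joints at [-70.904, 35.231, -0.722, 81.555, 0.464, 63.22, -2.315], TCP at [0.229, 0.608, 0.405] pointing down, gripper open.
Joint ranges: [-178.69, 178.69], [-17.37, 117.87], [-77.05, 75.6], [15.02, 138.74], [-78.02, 258.01], [0.78, 113.62], [-162.83, 162.83]. Speed limits (degrees/s): [159.86, 159.86, 180, 180, 180, 180, 180].

INTERFACE

Orientations are given as a 3x3 rotation matrix whose columns are the frame's x, y, z axes.
In Python, from cell import state, read_camera, sign_off, tip_reach gives the robot as it stands.
- The arm moves only by the shell command python3 -m creep 'ROWS' [FORCE]. ROWS is JSON, one flat list of numbers, 7 for each row, row after row: the finger opening in mm, from 0 to 93, then the shift along the tool's x, y, z in units of 25 mm (1.0 is 25 mm), then the turn, a rotation vector about the tool's x, y, z in units of 5 degrees (1.0 is 5 degrees). A call has exactly 8 rows; each row is the pose to reach, as a shift and turn from the pose commanded when the call began, along the tool's axes at that moment; what a row does not reach only later rows make up. A row lasts 1/12 s, in which the tool goes at most 41.7 mm and 7.16 degrees, less where a joint would pass 70% of its speed; a pose out of reach is approached as far as the arm can. A call with a gripper value outside its range is refused whole. The fingers move at their own pace and stop on an object; FORCE is the grip in N (left out, the last holds). Time passes only in rows, so rows that repeat a pose let the fingers close, or fill a call up. It gives the time, the measured TCP pose, the force and the opening at its end, in the units of the state.
- state(): the state, without advancing time (a new reading comes with each control period).
- read_camera(name): name is "side" or "top"; returns a dict with "pixels" (384x512x3 uint8, red, green, blue), "vfov" (degrees; the focal length in pixels is half the picture's height over the tangent of half this angle, whatever the lens; pixels are square), "cx", "cy" (the principal point, pixels), "k1" (the pictures are not rectified: a ray, as slopes to the right and down, at radius r is drawn at 1 + k1 r^2 times it, then the intrinsics apply), "T" (4x4, takes a point from camera to world coordinates). Camera axes: x right, y down, z forward; pixel columns grow to the right and rows downward; lengths in m; the calibration is good to about 2 mm. A picture is of the moment at which its call begins. There is no depth.
- sign_off(): hands the job in, once; it reports no verdict.
The state is a dict: "clock": time; "joint_pos": joint angles; "dq": joint speeds; "tau": joint torques, N m; "eef_pos": TCP position; "eef_rot": TCP orientation; "force": force on the tool from outside, world axes, zero at the start; "ft_torque": the same for the moment, N m; "finger_gap": finger opening in m.
Only numpy, scipy, OpenCV 4.12 (cv2) and the standard library are available. Lean on these libraries where they do the work, as an engineer would, in place of code of your own. Each camera call takes 0.05 s, during which the arm holds its last target. There are 200 camera calls.

TASK

The larger hex nut has just been degreased and must not be touched by the gripper. Pick up the sprung tongs by their red grips, squeeze their jaws shut on opposite flats of the larger nut, lift it off its wooden block and finish holding it in the tongs, still and roughly level, above the middle of the aluminium parts tray, about 15 cm above the bench top; do not put it down or let go. Leave the smaller nut where it is on its block.

Things in the scene. Friction and masses are not known exactly. Their poses are not given: they have to be found in the camera images.
- tongs: Sprung steel tongs lying on the bench, arms side by side on edge, 190 mm long, 24 mm high, 0.12 kg, balanced near the origin. Origin: underside, midway between the two red grips (48 mm long, centred on it, full height; 58 mm wide over both when open). x points from the hinge pin (at -90 mm) to the black jaws and bisects the open arms, z up. The +y arm is rigid with this body; the other swings.
- tongs_jaws (a point): Point midway between the open jaws, 61 mm ahead of the tongs' origin along x, 12 mm above the underside. Jaw faces: 30 mm long, 24 mm high, from the underside up; gap 74 mm open. When the grips are pinched equally from both sides, the middle of the jaws stays on the line straight ahead of the pinch.
- tongs_arm (a joint): Swing of the loose arm (rad): 0 open (a spring holds it there), grows as the tongs close, 0.25 on the flats of the larger nut (arms parallel, 36 mm over the grips), stop at 0.36. Jaw gap = 74 - 151 x value, width over grips = 58 - 90 x value (mm). On each grip 3 N starts closing, 7 N reaches the nut; 0.6 of any more presses on the nut.
- big_nut: The larger steel hex nut, lying flat: 36 mm across the flats (its x), 41 mm across the corners (its y), 19 mm high, 0.09 to 0.13 kg. Two of its flats face along +x and -x, the others every 60 degrees. Origin: centre of the underside; z up.
- nut_block: Dark wooden block, 60 (x) x 120 (y) x 26 mm, fixed to the bench, on which the larger nut lies. Origin: centre of the underside.
- small_nut: The smaller steel hex nut, 24 mm across the flats, 13 mm high, lying on the other block; leave it alone. Origin: centre of the underside.
- small_block: Dark wooden block, 51 (x) x 130 (y) x 25 mm, fixed to the bench, on which the smaller nut lies. Origin: centre of the underside.
- parts_tray: Shallow open aluminium parts tray, 110 x 110 x 22 mm, fixed to the bench. Origin: centre of the underside; z up.

How it is judged:
By the outcome, as a careful person would: the job done as asked, in the order asked, and still so for the second after the job is handed in, while the arm keeps its last pose, push and grip.
It also fails if it takes over 42 s, if anything falls off the work surface, if the arm or the gripper's body presses on something with over 40 N, if the wrist force passes 120 N, or if a joint passes its speed limit or range.

## Working session

There is one attempt and no reset: what is moved stays moved. The work goes in short steps, Python scripts to look and compute and a shell command to move; the robot and the scene stay as the last step left them, time stands still between calls to the robot, and variables do not carry over. Pictures are saved under pics/ and viewed, about 8 in all and at most 12, crops included, and the job is handed in when it is done.

```bash
mkdir -p pics; ls; cat > h.py <<'E'
import numpy as np, cv2
from cell import state, read_camera, sign_off, tip_reach
def ray(c,u,v):
    f=c["pixels"].shape[0]/2/np.tan(np.radians(c["vfov"]/2))
    d=np.array([(u-c["cx"])/f,(v-c["cy"])/f]); s=d.copy()
    for _ in range(30): s=d/(1+c["k1"]*(s@s))
    T=np.array(c["T"]); return T[:3,3],T[:3,:3]@np.array([s[0],s[1],1])
def onz(c,u,v,z):
    o,d=ray(c,u,v); return o+d*(z-o[2])/d[2]
def proj(c,p):
    f=c["pixels"].shape[0]/2/np.tan(np.radians(c["vfov"]/2)); T=np.array(c["T"])
    q=T[:3,:3].T@(np.array(p)-T[:3,3]); s=q[:2]/q[2]; s=s*(1+c["k1"]*(s@s)); return s*f+[c["cx"],c["cy"]]
def save(c,n): cv2.imwrite("pics/"+n+".png",c["pixels"][:,:,::-1])
E
python3 - <<'E'
from h import *
s=state();print(s, tip_reach)
for n in("top","side"):
    c=read_camera(n);save(c,n+"0");print({k:v for k,v in c.items() if k!="pixels"})
E
```

```text
pics
{'clock': 0.0, 'joint_pos': array([-70.90254802,  35.29187914,  -0.7229914 ,  81.6388928 ,
         0.46492223,  63.22048044,  -2.31764173]), 'dq': array([-0.03347034, -0.07327492,  0.02294717, -0.11866027, -0.00396809,
        0.0726267 ,  0.11239063]), 'tau': array([-4.55242962e-04, -4.58929753e+01,  2.09032763e-01, -1.65745622e+01,
       -6.09902199e-02,  2.04230868e-02,  2.30600699e-04]), 'eef_pos': array([0.22874364, 0.60809745, 0.40356483]), 'eef_rot': array([[ 9.35971055e-01, -8.65453069e-04,  3.52075893e-01],
       [-3.52076953e-01, -2.44049239e-03,  9.35967875e-01],
       [ 4.92022675e-05, -9.99996647e-01, -2.58893632e-03]]), 'force': array([ 0.5904159 ,  0.63285796, -0.75801334]), 'ft_torque': array([ 0.00282215, -0.01692619, -0.02407471]), 'finger_gap': 0.09269517588068489} 0.1861
{'vfov': 44.590611033892046, 'cx': 252.52622668833487, 'cy': 194.6143101854001, 'k1': -0.19656895888340342, 'T': array([[ 0.02493235, -0.98602927,  0.16469563,  0.31366874],
       [-0.99963705, -0.02627215, -0.0059613 ,  0.18196067],
       [ 0.01020493, -0.16448723, -0.98632642,  1.18111387],
       [ 0.        ,  0.        ,  0.        ,  1.        ]])}
{'vfov': 51.94860901190253, 'cx': 265.56169704545175, 'cy': 194.2911320912295, 'k1': -0.016511276015440973, 'T': array([[-0.19962636,  0.78438389, -0.58727441,  1.0616959 ],
       [ 0.9798153 ,  0.16624361, -0.11101822,  0.28658933],
       [ 0.01054971, -0.59758261, -0.80173794,  0.82566875],
       [ 0.        ,  0.        ,  0.        ,  1.        ]])}
```

View pics/top0.png

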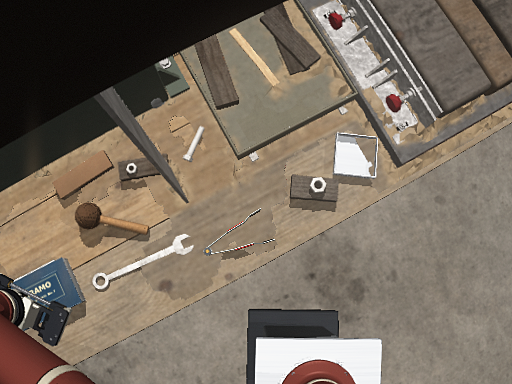

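View pics/side0.png

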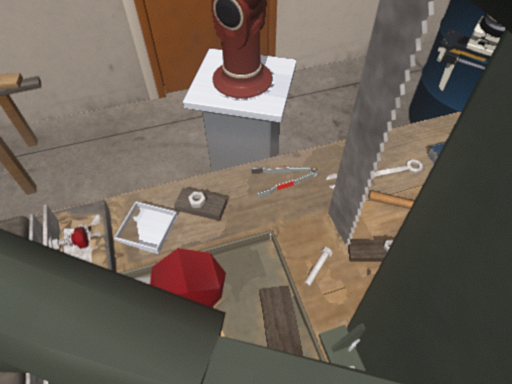

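The top view shows the tongs with the hinge near (208,251) and the jaws near (259,211) and (273,240). The big nut is at (318,185), the tray near (356,156), and the small nut at (131,169). A saw blade stands between the small nut and the tongs. I'll zoom in next.

```bash
python3 - <<'E'
from h import *
c=read_camera("top");p=c["pixels"][120:265,190:390];d=read_camera("side")["pixels"][140:260,110:330]
a=cv2.resize(p[:,:,::-1],None,fx=4,fy=4,interpolation=cv2.INTER_CUBIC)
cv2.imwrite("pics/z1.png",a)
cv2.imwrite("pics/z2.png",cv2.resize(d[:,:,::-1],None,fx=3.6,fy=3.6,interpolation=cv2.INTER_CUBIC))
im=c["pixels"].astype(int)
m=((im[...,0]>im[...,1]+45)&(im[...,0]>im[...,2]+45)).astype(np.uint8); m[:200]=0;m[260:]=0;m[:,:200]=0;m[:,290:]=0
n,l,st,ce=cv2.connectedComponentsWithStats(m)
for i in range(1,n):
    if st[i,4]>4: print(st[i],ce[i],onz(c,*ce[i],.024))
g=((im.min(2)>150)).astype(np.uint8); 
n,l,st,ce=cv2.connectedComponentsWithStats(g)
for i in range(1,n):
    if st[i,4]>30 and st[i,1]<300: print('w',st[i],ce[i],onz(c,*ce[i],.045))
for n_,(u,v) in dict(hinge=(208,251),saw=(186,201),j1=(259,211),j2=(273,240)).items(): print(n_,onz(c,u,v,.024))
E
```

```text
[227 221  16  10  17] [234.52941176 225.76470588] [0.42740526 0.21762905 0.024     ]
[235 244  19   6  19] [244.         246.52631579] [0.37660688 0.1927468  0.024     ]
[206 250   3   3   6] [206.83333333 250.83333333] [0.3634178  0.28407403 0.024     ]
w [ 312    0  106  131 3025] [362.86644628  62.07735537] [ 0.86955111 -0.11023011  0.045     ]
w [356   0  80 121 347] [397.99423631  61.10086455] [ 0.87902043 -0.20826721  0.045     ]
w [367   0  76 113 254] [405.01181102  54.96456693] [ 0.89905843 -0.2295939   0.045     ]
w [230  29  42  54 310] [251.99354839  53.58387097] [0.88089058 0.18591737 0.045     ]
w [159  58   9   7  35] [163.57142857  61.34285714] [0.85425346 0.41913907 0.045     ]
w [339 106   9   8  42] [342.64285714 109.64285714] [ 0.73171999 -0.05176187  0.045     ]
w [183 126  21  34 188] [193.37234043 143.29255319] [0.6303106 0.3271817 0.045    ]
w [393 131  11  14  70] [397.17142857 138.11428571] [ 0.66095494 -0.19406306  0.045     ]
w [ 334  132   44   46 1233] [351.48094079 157.22141119] [ 0.605719   -0.07229658  0.045     ]
w [249 151  10  10  55] [253.38181818 155.87272727] [0.60150717 0.17540373 0.045     ]
w [126 163  10  10  56] [130.82142857 167.41071429] [0.56452849 0.48264532 0.045     ]
w [310 177  16  15 126] [317.88888889 184.07936508] [0.53420559 0.01353156 0.045     ]
w [ 92 234 102  55 821] [146.58830694 259.81729598] [0.33576749 0.4286974  0.045     ]
w [ 13 260  42  22  69] [ 33.47826087 270.23188406] [0.2959367  0.72107959 0.045     ]
w [ 29 282  22  12  72] [ 40.70833333 287.5       ] [0.25398805 0.69847193 0.045     ]
w [ 22 297   9  22  99] [ 26.14141414 304.97979798] [0.20724521 0.73659999 0.045     ]
hinge [0.36309392 0.28117662 0.024     ]
saw [0.48622213 0.34123489 0.024     ]
j1 [0.46592957 0.15780792 0.024     ]
j2 [0.39452004 0.12153385 0.024     ]
```

View pics/z1.png

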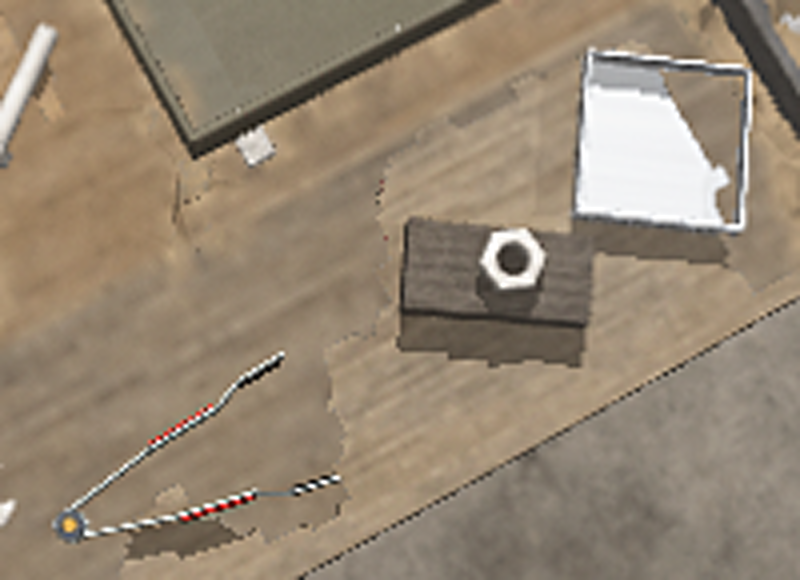

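View pics/z2.png

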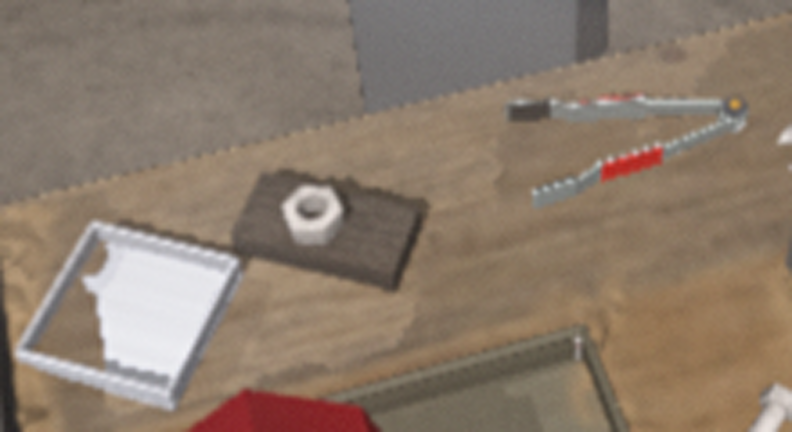

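```bash
python3 - <<'E'
from h import *
t=read_camera("top");s=read_camera("side")
im=t["pixels"][165:205,295:340].astype(np.uint8)
up=cv2.resize(cv2.cvtColor(im,cv2.COLOR_RGB2GRAY),None,fx=8,fy=8,interpolation=cv2.INTER_CUBIC)
for th in(150,170,190):
    cs,_=cv2.findContours((up>th).astype(np.uint8),cv2.RETR_EXTERNAL,cv2.CHAIN_APPROX_NONE)
    k=max(cs,key=cv2.contourArea); h=cv2.convexHull(k)[:,0]
    P=np.array([onz(t,295+(u+.5)/8-.5,165+(v+.5)/8-.5,.045)[:2] for u,v in h])
    e=np.roll(P,-1,0)-P; L=np.hypot(*e.T); a=np.arctan2(e[:,1],e[:,0])
    q=(P*L[:,None]).sum(0)/L.sum()
    yaw=np.degrees(np.angle(np.sum(L**2*np.exp(6j*(a+np.pi/2)))))/6
    print(th,'nut',(P.max(0)+P.min(0))/2,P.max(0)-P.min(0),'flat normal yaw mod60',yaw)
def R(x,y):return 190+x/4,120+y/4
for n,z,pts in(("block",.026,[(410,218),(592,233),(587,323),(402,310)]),("tray",.022,[(590,48),(751,70),(743,233),(574,213)])):
    W=np.array([onz(t,*R(*p),z)[:2] for p in pts]);print(n,W.mean(0),W.round(3).tolist())
def side(u,v):return onz(s,u,v,.045)
print('nut side',onz(s,110+312/3.6,140+208/3.6,.045))
def tri(a,b):
    o1,d1=ray(t,*a);o2,d2=ray(s,*b);A=np.c_[d1,-d2];x=np.linalg.lstsq(A,o2-o1,rcond=None)[0]
    return (o1+d1*x[0]).round(3),(o2+d2*x[1]).round(3)
print('sawtip',tri((186.5,202),(346,243)))
def plane(c,a,b):
    o,d1=ray(c,*a);_,d2=ray(c,*b);n=np.cross(d1,d2);return n,n@o
def edge(a,b,c,d):
    n1,k1=plane(t,a,b);n2,k2=plane(s,c,d)
    for y in(-.1,.1,.3,.6):
        print(' ',np.linalg.solve([n1,n2,[0,1,0]],[k1,k2,y]).round(3))
print('beam');edge((10,150),(300,14),(0,235),(220,318))
print('right');edge((10,150),(300,14),(512,30),(355,330))
for z in(.5,.7,.8):print(onz(t,200,60,z),onz(t,300,14,z), onz(s,190,275,z))
E
```

```text
150 nut [0.54767504 0.00953634] [0.06568995 0.06482502] flat normal yaw mod60 1.6421937643515392
170 nut [0.53462503 0.01384036] [0.03896186 0.04039275] flat normal yaw mod60 8.460604319010459
190 nut [0.53446862 0.01399706] [0.03802089 0.03945052] flat normal yaw mod60 8.706129823605785
block [0.5283639 0.0192302] [[0.561, 0.075], [0.554, -0.041], [0.497, -0.037], [0.502, 0.08]]
tray [ 0.6178961 -0.0902349] [[0.678, -0.042], [0.667, -0.149], [0.558, -0.14], [0.568, -0.03]]
nut side [0.53529701 0.01546636 0.045     ]
sawtip (array([ 0.502,  0.357, -0.102]), array([ 0.502,  0.402, -0.096]))
beam
  [ 0.884 -0.1    0.417]
  [0.867 0.1   0.258]
  [0.85  0.3   0.099]
  [ 0.824  0.6   -0.14 ]
right
  [ 2.152 -0.1   -1.878]
  [ 1.621  0.1   -1.107]
  [ 1.09   0.3   -0.336]
  [0.294 0.6   0.82 ]
[0.64066766 0.26615251 0.5       ] [0.72903489 0.10764795 0.5       ] [0.92524526 0.19340914 0.5       ]
[0.54464879 0.2414307  0.7       ] [0.60706816 0.12946889 0.7       ] [1.00904245 0.25063305 0.7       ]
[0.49663935 0.2290698  0.8       ] [0.5460848  0.14037936 0.8       ] [1.05094105 0.279245   0.8       ]
```

```bash
python3 - <<'E'
from h import *
t=read_camera("top");s=read_camera("side")
a=cv2.resize(t["pixels"][165:205,295:340][:,:,::-1],(450,400),interpolation=cv2.INTER_CUBIC)
b=cv2.resize(s["pixels"][183:215,180:215][:,:,::-1],(350,320),interpolation=cv2.INTER_CUBIC)
o=np.zeros((400,800,3),np.uint8);o[:,:450]=a;o[:320,450:]=b;cv2.imwrite("pics/nut.png",o)
E
```

```text
(no output)
```

View pics/nut.png

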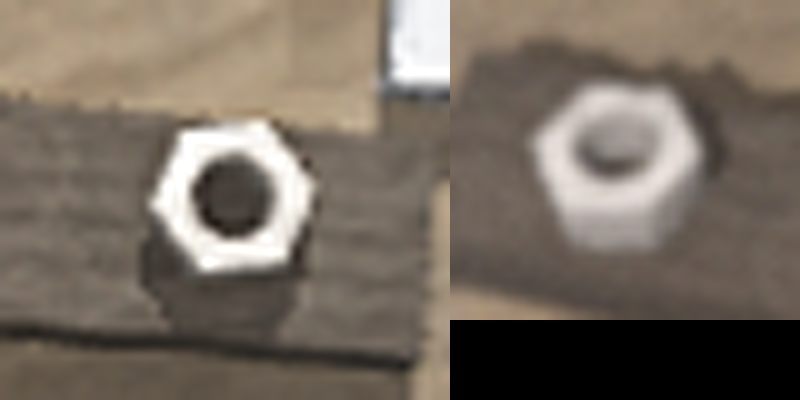

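```bash
python3 - <<'E'
from h import *
t=read_camera("top");s=read_camera("side")
for z in(0,.1,.2,.3,.4,.5): 
    p=onz(t,187,202,z);print(z,p.round(3),proj(s,p).round(0), 'side tip',onz(s,347,243,z).round(3),proj(t,onz(s,347,243,z)).round(0),'corner',onz(s,331,208,z).round(3),proj(t,onz(s,331,208,z)).round(0))
o=np.zeros((400,800,3),np.uint8)
o[:,:400]=cv2.resize(t["pixels"][70:220,80:230][:,:,::-1],(400,400),interpolation=cv2.INTER_CUBIC)
o[:,400:]=cv2.resize(s["pixels"][0:270,242:512][:,:,::-1],(400,400),interpolation=cv2.INTER_AREA);cv2.imwrite("pics/saw.png",o)
E
```

```text
0 [0.487 0.342 0.   ] [329. 215.] side tip [0.559 0.393 0.   ] [169. 174.] corner [0.465 0.344 0.   ] [186. 211.]
0.1 [0.473 0.328 0.1  ] [330. 185.] side tip [0.62 0.38 0.1 ] [169. 141.] corner [0.537 0.337 0.1  ] [184. 175.]
0.2 [0.458 0.315 0.2  ] [331. 150.] side tip [0.681 0.367 0.2  ] [169. 102.] corner [0.61 0.33 0.2 ] [183. 133.]
0.3 [0.443 0.301 0.3  ] [332. 110.] side tip [0.742 0.354 0.3  ] [170.  57.] corner [0.682 0.323 0.3  ] [182.  85.]
0.4 [0.428 0.288 0.4  ] [333.  61.] side tip [0.803 0.341 0.4  ] [171.   6.] corner [0.754 0.316 0.4  ] [182.  28.]
0.5 [0.414 0.274 0.5  ] [335.   2.] side tip [0.864 0.328 0.5  ] [173. -53.] corner [0.826 0.309 0.5  ] [182. -37.]
```

View pics/saw.png

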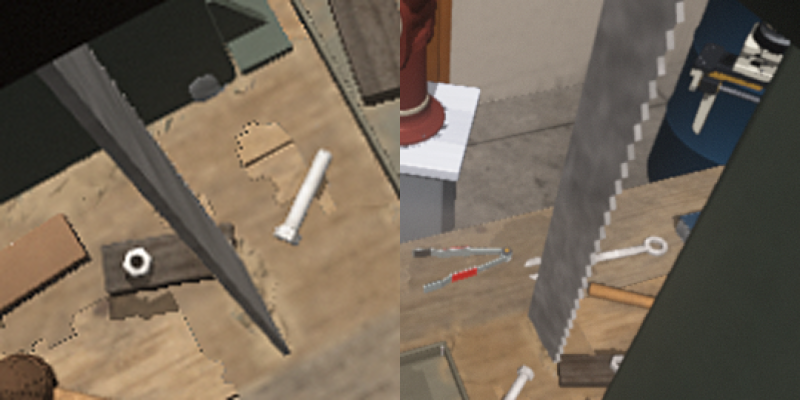

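The saw is almost vertical, with its foot near (0.485, 0.34), so I'll pass it on the base side.

```bash
cat >> h.py <<'E'
def plan(x,y,z,yaw):
    s=state();R=s["eef_rot"];d=R.T@(np.array([x,y,z])-s["eef_pos"])/.025
    cur=np.degrees(np.arctan2(R[1,2],R[0,2])); a=np.radians(yaw)
    Rt=np.array([[np.sin(a),0,np.cos(a)],[-np.cos(a),0,np.sin(a)],[0,-1,0]])
    rv=np.degrees(cv2.Rodrigues(R.T@Rt)[0].ravel())/5
    print('t',round(s["clock"],2),'pos',s["eef_pos"].round(4),'yaw',cur.round(2),'F',s["force"].round(1),'gap',round(s["finger_gap"]*1e3,1),'shift',d.round(3),'rv',rv.round(2))
E
python3 -c "
from h import *
plan(.25,.36,.36,54)"
```

```text
t 0.5 pos [0.2288 0.6084 0.4047] yaw 69.39 F [ 0.1 -0.6  0.7] gap 92.8 shift [ 4.29   1.789 -9.   ] rv [0.   3.08 0.  ]
```

```bash
python3 -m creep '[93,0.6,0.3,-1.3,0,0.4,0, 93,1.2,0.5,-2.6,0,0.9,0, 93,1.8,0.8,-3.9,0,1.3,0, 93,2.5,1.0,-5.2,0,1.8,0, 93,3.1,1.3,-6.5,0,2.2,0, 93,3.7,1.6,-7.8,0,2.7,0, 93,4.3,1.8,-9,0,3.1,0, 93,4.3,1.8,-9,0,3.1,0]'
python3 -c "
from h import *
plan(.401,.204,.28,25)"
```

```text
clock: 1.17
eef_pos: [0.2507, 0.353, 0.3588]
eef_rot: [[0.803, -0.003, 0.596], [-0.596, -0.009, 0.803], [0.003, -1.0, -0.009]]
force: [-0.0, -0.8, 0.1]
finger_gap: 0.093
t 1.17 pos [0.2507 0.353  0.3588] yaw 53.42 F [-0.  -0.8  0.1] gap 93.0 shift [ 8.371  3.186 -1.175] rv [0.09 5.68 0.06]
```

```bash
python3 -m creep '[93,1.2,0.4,-0.2,0,0.4,0, 93,2.4,0.8,-0.4,0,1.2,0, 93,3.6,1.2,-0.5,0,2.2,0, 93,4.8,1.6,-0.7,0,3.2,0, 93,6.0,2.1,-0.9,0,4.2,0, 93,7.2,2.6,-1.0,0,5.0,0, 93,8.4,3.2,-1.2,0,5.7,0, 93,8.4,3.2,-1.2,0,5.7,0]'
python3 - <<'E'
from h import *
t=read_camera("top");s=read_camera("side")
a=cv2.resize(t["pixels"][150:300,160:360][:,:,::-1],(533,400),interpolation=cv2.INTER_CUBIC)
cv2.imwrite("pics/ab_t.png",a)
b=cv2.resize(s["pixels"][110:230,180:360][:,:,::-1],(600,400),interpolation=cv2.INTER_CUBIC);cv2.imwrite("pics/ab_s.png",b)
plan(.401,.204,.28,25)
E
```

```text
clock: 1.83
eef_pos: [0.4062, 0.2075, 0.2783]
eef_rot: [[0.418, 0.002, 0.908], [-0.908, -0.004, 0.418], [0.004, -1.0, 0.0]]
force: [0.1, -0.4, -0.3]
finger_gap: 0.0931
t 1.93 pos [0.4031 0.2114 0.2794] yaw 25.26 F [ 0.8 -0.3  0.4] gap 93.0 shift [ 0.232 -0.023 -0.202] rv [0.01 0.05 0.  ]
```

View pics/ab_s.png

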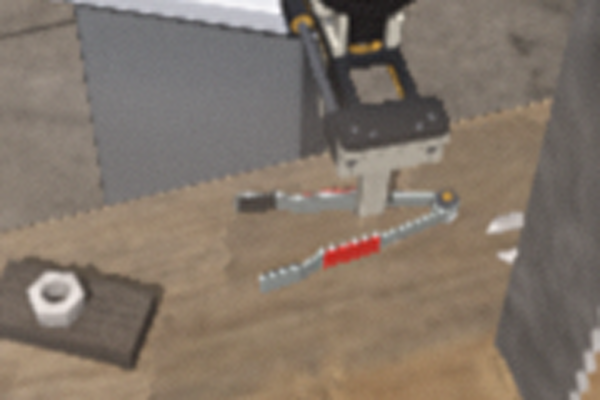

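```bash
python3 - <<'E'
from h import *
s=read_camera("side");im=s["pixels"].astype(int)
m=((im[...,0]>im[...,1]+70)&(im[...,0]>im[...,2]+70)).astype(np.uint8);m[:165]=0;m[200:]=0;m[:,:250]=0;m[:,320:]=0
n,l,st,ce=cv2.connectedComponentsWithStats(m)
for i in range(1,n): print(st[i],ce[i],onz(s,*ce[i],.012))
g=.029*np.array([np.cos(np.radians(25)),np.sin(np.radians(25))]);print(np.array([.401,.204])+g)
plan(.401,.204,.188,25)
E
```

```text
[277 181  17   9  85] [285.08235294 185.15294118] [0.42578227 0.21803344 0.012     ]
[0.42728293 0.21625593]
t 1.98 pos [0.4023 0.2124 0.2798] yaw 25.42 F [-0.7  0.6 -0.1] gap 92.8 shift [ 0.284  3.67  -0.192] rv [ 0.    0.08 -0.01]
```

```bash
python3 -m creep '[93,0.1,0.5,-0.1,0,0.1,0, 93,0.2,1.0,-0.2,0,0.1,0, 93,0.28,1.6,-0.2,0,0.1,0, 93,0.28,2.2,-0.2,0,0.1,0, 93,0.28,2.8,-0.2,0,0.1,0, 93,0.28,3.1,-0.2,0,0.1,0, 93,0.28,3.3,-0.2,0,0.1,0, 93,0.28,3.3,-0.2,0,0.1,0]' 4
python3 - <<'E'
from h import *
t=read_camera("top");s=read_camera("side")
o=np.zeros((400,800,3),np.uint8)
o[:,:400]=cv2.resize(t["pixels"][180:280,195:295][:,:,::-1],(400,400),interpolation=cv2.INTER_CUBIC)
o[:,400:]=cv2.resize(s["pixels"][130:230,230:330][:,:,::-1],(400,400),interpolation=cv2.INTER_CUBIC);cv2.imwrite("pics/dn.png",o)
plan(.400,.205,.1885,25)
E
```

```text
clock: 2.65
eef_pos: [0.4003, 0.2043, 0.197]
eef_rot: [[0.423, -0.001, 0.906], [-0.906, 0.0, 0.423], [-0.001, -1.0, -0.001]]
force: [-0.5, -0.1, 0.1]
finger_gap: 0.0928
t 2.75 pos [0.4007 0.204  0.1977] yaw 24.95 F [ 0.9  0.1 -0.4] gap 92.8 shift [-0.047  0.37  -0.008] rv [-0.01 -0.01 -0.  ]
```

View pics/dn.png

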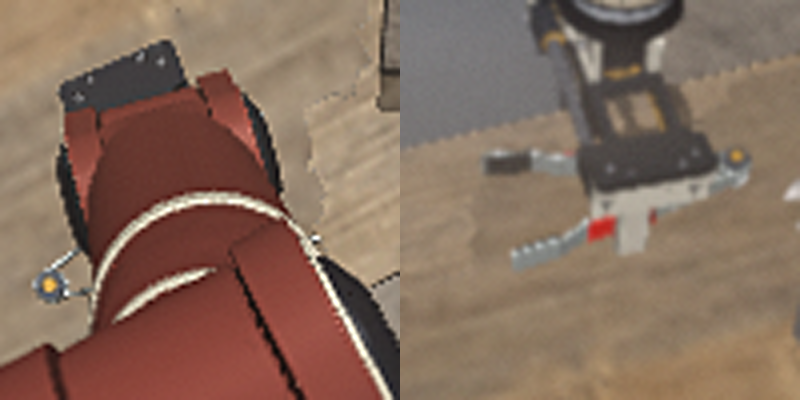

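```bash
python3 -m creep '[93,0.05,0.12,0,0,0,0, 93,0.05,0.24,0,0,0,0, 93,0.05,0.36,0,0,0,0, 93,0.05,0.36,0,0,0,0, 80,0.05,0.36,0,0,0,0, 70,0.05,0.36,0,0,0,0, 62,0.05,0.36,0,0,0,0, 58,0.05,0.36,0,0,0,0]' 10
python3 -m creep '[55,0,0,0,0,0,0, 52,0,0,0,0,0,0, 50,0,0,0,0,0,0, 48,0,0,0,0,0,0, 48,0,0,0,0,0,0, 48,0,0,0,0,0,0, 48,0,0,0,0,0,0, 48,0,0,0,0,0,0]'
python3 -c "
from h import *
plan(.4,.205,.2385,25);print(state()['ft_torque'])"
```

```text
clock: 3.42
eef_pos: [0.4012, 0.2023, 0.1883]
eef_rot: [[0.421, 0.0, 0.907], [-0.907, 0.0, 0.421], [-0.0, -1.0, 0.0]]
force: [0.8, 0.4, 0.7]
finger_gap: 0.0708
clock: 4.08
eef_pos: [0.4013, 0.2023, 0.1883]
eef_rot: [[0.421, 0.0, 0.907], [-0.907, 0.0, 0.421], [0.0, -1.0, 0.0]]
force: [-0.1, -0.7, 0.2]
finger_gap: 0.0485
t 4.08 pos [0.4013 0.2023 0.1883] yaw 24.88 F [-0.1 -0.7  0.2] gap 48.5 shift [-0.118 -2.008  0.   ] rv [-0.   -0.02  0.  ]
[-0.08019811 -0.02363745  0.00566991]
```

```bash
python3 -m creep '[48,0,-0.2,0,0,0,0, 48,0,-0.5,0,0,0,0, 48,0,-1,0,0,0,0, 48,0,-1.5,0,0,0,0, 48,0,-2.1,0,0,0,0, 48,0,-2.7,0,0,0,0, 48,0,-3.1,0,0,0,0, 48,0,-3.2,0,0,0,0]'
python3 - <<'E'
from h import *
t=read_camera("top");s=read_camera("side")
b=cv2.resize(s["pixels"][80:230,180:380][:,:,::-1],(800,600),interpolation=cv2.INTER_CUBIC);cv2.imwrite("pics/lift.png",b)
a=np.radians(-82.5);n=np.array([.5345,.014])-.061*np.array([np.cos(a),np.sin(a)]);print(n,state()["ft_torque"])
plan(*n,.268,7.5)
E
```

```text
clock: 4.75
eef_pos: [0.4013, 0.2024, 0.2701]
eef_rot: [[0.421, 0.003, 0.907], [-0.907, 0.002, 0.421], [-0.0, -1.0, 0.003]]
force: [0.3, -0.7, -1.6]
finger_gap: 0.0479
[0.5265379  0.07447814] [-0.09279531  0.02478138  0.02422561]
t 4.85 pos [0.4011 0.2023 0.2689] yaw 24.9 F [ 1.   0.9 -1.3] gap 48.0 shift [6.752 0.038 2.398] rv [-0.01  3.48 -0.  ]
```

View pics/lift.png

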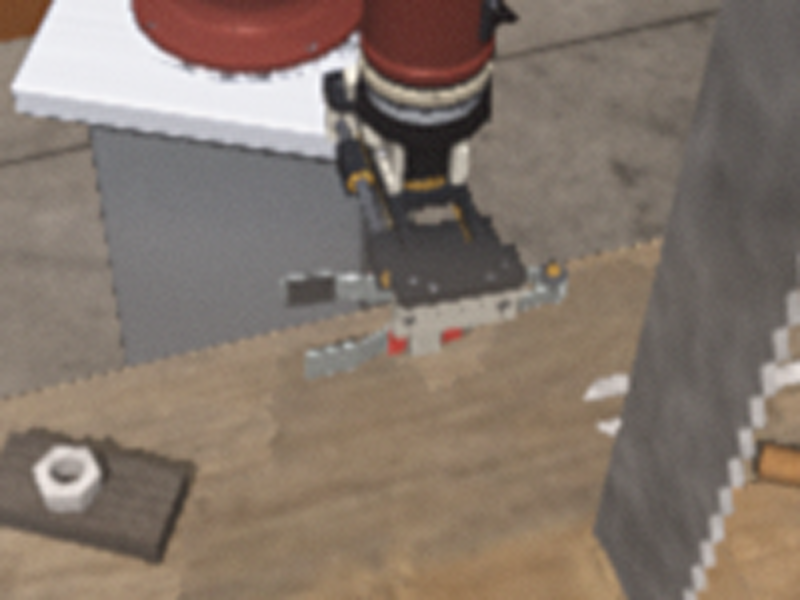

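The tongs are held level. The finger is centred on the grip at about (427,340) in the crop, and the jaws are part-open. Next I'll move above the nut.

```bash
python3 -m creep '[48,0.5,0,0.2,0,0.3,0, 48,1.3,0,0.5,0,0.7,0, 48,2.2,0,0.8,0,1.2,0, 48,3.2,0,1.1,0,1.7,0, 48,4.2,0,1.5,0,2.2,0, 48,5.2,0,1.85,0,2.7,0, 48,6.1,0,2.2,0,3.2,0, 48,6.7,0,2.4,0,3.5,0]'
python3 -m creep '[48,0,0,0,0,0,0, 48,0,0,0,0,0,0, 48,0,0,0,0,0,0, 48,0,0,0,0,0,0, 48,0,0,0,0,0,0, 48,0,0,0,0,0,0, 48,0,0,0,0,0,0, 48,0,0,0,0,0,0]'
python3 - <<'E'
from h import *
t=read_camera("top");s=read_camera("side")
o=np.zeros((400,800,3),np.uint8)
o[:,:400]=cv2.resize(t["pixels"][130:230,260:360][:,:,::-1],(400,400),interpolation=cv2.INTER_CUBIC)
o[:,400:]=cv2.resize(s["pixels"][130:230,160:260][:,:,::-1],(400,400),interpolation=cv2.INTER_CUBIC);cv2.imwrite("pics/over.png",o)
plan(.5265,.0745,.217,7.5)
E
```

```text
clock: 5.52
eef_pos: [0.5274, 0.0733, 0.2675]
eef_rot: [[0.124, -0.0, 0.992], [-0.992, -0.002, 0.124], [0.002, -1.0, -0.0]]
force: [0.6, -0.5, -0.4]
finger_gap: 0.0482
clock: 6.18
eef_pos: [0.5259, 0.076, 0.2683]
eef_rot: [[0.129, -0.0, 0.992], [-0.992, 0.0, 0.129], [-0.0, -1.0, -0.0]]
force: [0.2, 0.2, -1.1]
finger_gap: 0.0478
t 6.28 pos [0.5261 0.0758 0.2683] yaw 7.4 F [ 0.4  0.9 -1.5] gap 47.8 shift [0.052 2.052 0.011] rv [ 0.   -0.02 -0.  ]
```

View pics/over.png

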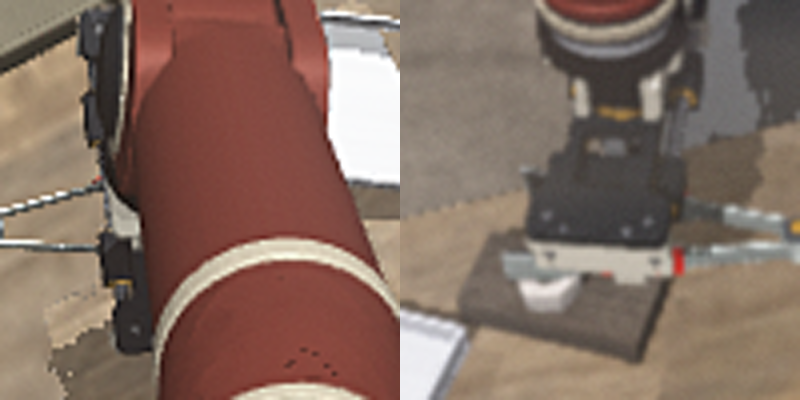

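```bash
python3 - <<'E'
from h import *
s=read_camera("side");st=state();p=st["eef_pos"];X=st["eef_rot"][:,0];Z=st["eef_rot"][:,2]
for l in(.024,.028,.032):
  for h in(.080,.104):
    q=proj(s,[*(p+.076*X+l*Z)[:2],h]);print(l,h,(q-[160,130])*4+[400,0])
E
```

```text
0.024 0.08 [506.63343975 265.24522668]
0.024 0.104 [500.3717727  240.44766327]
0.028 0.08 [505.32642323 270.73037777]
0.028 0.104 [499.01984977 245.9841681 ]
0.032 0.08 [504.01277271 276.24393165]
0.032 0.104 [497.66091174 251.54998377]
```

The jaw tip projects to where the picture shows it, near (503, 250–280). Descending now.

```bash
python3 -m creep '[48,0.03,0.3,0,0,0,0, 48,0.05,0.7,0,0,0,0, 48,0.05,1.1,0,0,0,0, 48,0.05,1.4,0,0,0,0, 48,0.05,1.7,0,0,0,0, 48,0.05,1.9,0,0,0,0, 48,0.05,2.0,0,0,0,0, 48,0.05,2.02,0,0,0,0]'
python3 -m creep '[48,0,0,0,0,0,0, 48,0,0,0,0,0,0, 47,0,0,0,0,0,0, 46,0,0,0,0,0,0, 45,0,0,0,0,0,0, 44,0,0,0,0,0,0, 43,0,0,0,0,0,0, 42,0,0,0,0,0,0]' 12
python3 - <<'E'
from h import *
t=read_camera("top");s=read_camera("side")
b=cv2.resize(s["pixels"][140:230,160:280][:,:,::-1],(800,600),interpolation=cv2.INTER_CUBIC);cv2.imwrite("pics/onnut.png",b)
plan(.5265,.0745,.217,7.5)
E
```

```text
clock: 7.0
eef_pos: [0.5262, 0.0743, 0.217]
eef_rot: [[0.128, -0.001, 0.992], [-0.992, -0.0, 0.128], [0.0, -1.0, -0.001]]
force: [0.2, 0.3, -1.7]
finger_gap: 0.0486
clock: 7.67
eef_pos: [0.5263, 0.0744, 0.2178]
eef_rot: [[0.129, 0.0, 0.992], [-0.992, -0.0, 0.129], [0.0, -1.0, 0.0]]
force: [0.2, 0.0, -1.7]
finger_gap: 0.0427
t 7.77 pos [0.5263 0.0744 0.2178] yaw 7.39 F [-1.1 -0.2 -0.9] gap 42.1 shift [-0.004  0.03   0.01 ] rv [ 0.   -0.02  0.  ]
```

View pics/onnut.png

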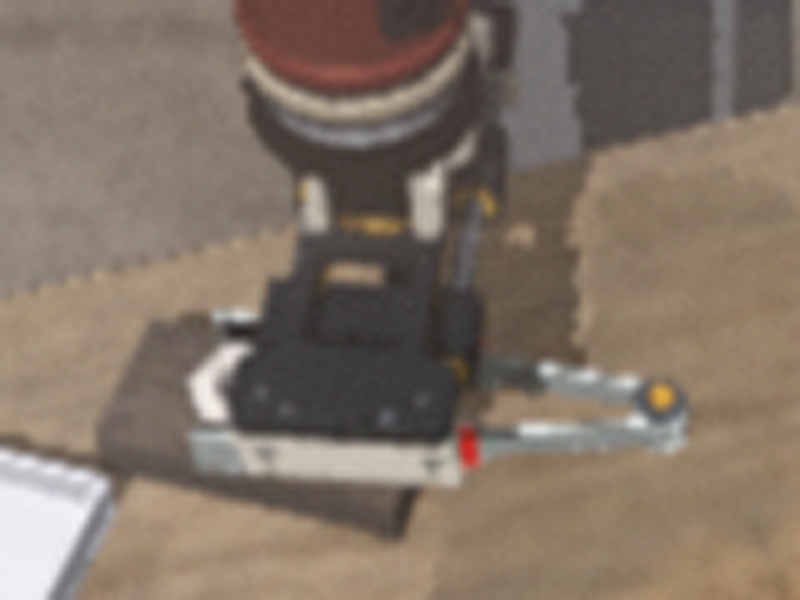

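The nut sits between the jaws, with clearance on both sides. Closing on it now.

```bash
python3 -m creep '[41,0,0,0,0,0,0, 40,0,0,0,0,0,0, 39,0,0,0,0,0,0, 38,0,0,0,0,0,0, 37,0,0,0,0,0,0, 36,0,0,0,0,0,0, 35,0,0,0,0,0,0, 34,0,0,0,0,0,0]' 15
python3 -c "
from h import *
plan(.5265,.0745,.217,7.5)"
python3 -m creep '[30,0,0,0,0,0,0, 28,0,0,0,0,0,0, 25,0,0,0,0,0,0, 25,0,0,0,0,0,0, 25,0,0,0,0,0,0, 25,0,0,0,0,0,0, 25,0,0,0,0,0,0, 25,0,0,0,0,0,0]' 45
python3 -c "
from h import *
plan(.5265,.0745,.217,7.5)"
```

```text
clock: 8.43
eef_pos: [0.5259, 0.0743, 0.2176]
eef_rot: [[0.128, -0.001, 0.992], [-0.992, -0.0, 0.128], [-0.0, -1.0, -0.001]]
force: [-0.5, -0.0, 0.1]
finger_gap: 0.0355
t 8.43 pos [0.5259 0.0743 0.2176] yaw 7.37 F [-0.5 -0.   0.1] gap 35.5 shift [-0.005  0.025  0.023] rv [ 0.01 -0.03 -0.  ]
clock: 9.1
eef_pos: [0.5264, 0.0744, 0.2178]
eef_rot: [[0.129, 0.0, 0.992], [-0.992, -0.0, 0.129], [0.0, -1.0, 0.0]]
force: [0.0, -0.4, -1.3]
finger_gap: 0.0352
t 9.1 pos [0.5264 0.0744 0.2178] yaw 7.39 F [ 0.  -0.4 -1.3] gap 35.2 shift [-0.003  0.03   0.006] rv [-0.   -0.02  0.  ]
```

```bash
python3 -m creep '[25,0,-0.1,0,0,0,0, 25,0,-0.3,0,0,0,0, 25,0,-0.6,0,0,0,0, 25,0,-1,0,0,0,0, 25,0,-1.4,0,0,0,0, 25,0,-1.8,0,0,0,0, 25,0,-2.2,0,0,0,0, 25,0,-2.4,0,0,0,0]' 45
python3 -m creep '[25,0,-0.2,0,0,0,0, 25,0,-0.5,0,0,0,0, 25,0,-0.9,0,0,0,0, 25,0,-1.3,0,0,0,0, 25,0,-1.7,0,0,0,0, 25,0,-2.1,0,0,0,0, 25,0,-2.3,0,0,0,0, 25,0,-2.4,0,0,0,0]' 45
python3 -c "
from h import *
plan(.610,-.0295,.337,7.5);print(state()['ft_torque'])"
```

```text
clock: 9.77
eef_pos: [0.5267, 0.0744, 0.2798]
eef_rot: [[0.129, 0.003, 0.992], [-0.992, 0.0, 0.129], [-0.0, -1.0, 0.003]]
force: [0.1, 0.3, -1.6]
finger_gap: 0.0356
clock: 10.43
eef_pos: [0.5265, 0.0744, 0.339]
eef_rot: [[0.129, 0.002, 0.992], [-0.992, 0.0, 0.129], [-0.0, -1.0, 0.002]]
force: [-1.0, 0.1, -1.6]
finger_gap: 0.0352
t 10.43 pos [0.5265 0.0744 0.339 ] yaw 7.39 F [-1.   0.1 -1.6] gap 35.2 shift [4.55  0.085 2.777] rv [-0.02 -0.02 -0.  ]
[ 0.02726019  0.07838827 -0.01253461]
```

```bash
python3 -m creep '[25,0.3,0,0.2,0,0,0, 25,0.8,0,0.5,0,0,0, 25,1.4,0,0.9,0,0,0, 25,2.1,0,1.3,0,0,0, 25,2.8,0,1.7,0,0,0, 25,3.5,0,2.1,0,0,0, 25,4.1,0.05,2.5,0,0,0, 25,4.5,0.08,2.75,0,0,0]' 45
python3 -m creep '[25,0,0,0,0,0,0, 25,0,0,0,0,0,0, 25,0,0,0,0,0,0, 25,0,0,0,0,0,0, 25,0,0,0,0,0,0, 25,0,0,0,0,0,0, 25,0,0,0,0,0,0, 25,0,0,0,0,0,0]' 45
python3 - <<'E'
from h import *
t=read_camera("top");s=read_camera("side")
o=np.zeros((600,800,3),np.uint8)
o[:,:400]=cv2.resize(t["pixels"][110:260,280:380][:,:,::-1],(400,600),interpolation=cv2.INTER_CUBIC)
o[:,400:]=cv2.resize(s["pixels"][120:270,110:210][:,:,::-1],(400,600),interpolation=cv2.INTER_CUBIC);cv2.imwrite("pics/end.png",o)
plan(.610,-.0295,.337,7.5)
for z in(.145,.164):print('nut expected in end.png',(proj(s,[.618,-.09,z])-[110,120])*4+[400,0],(proj(t,[.618,-.09,z])-[280,110])*4)
E
```

```text
clock: 11.1
eef_pos: [0.6099, -0.0312, 0.3349]
eef_rot: [[0.126, -0.0, 0.992], [-0.992, -0.002, 0.126], [0.002, -1.0, -0.001]]
force: [0.5, -0.3, -1.4]
finger_gap: 0.0353
clock: 11.77
eef_pos: [0.6088, -0.028, 0.3359]
eef_rot: [[0.129, 0.0, 0.992], [-0.992, 0.0, 0.129], [-0.0, -1.0, 0.0]]
force: [0.0, -0.3, -2.9]
finger_gap: 0.0355
t 11.87 pos [ 0.6089 -0.0282  0.3358] yaw 7.4 F [ 0.4  0.2 -2.4] gap 35.5 shift [ 0.056 -0.047  0.037] rv [-0.   -0.02  0.  ]
nut expected in end.png [488.68506713 289.97046819] [352.16782089 127.92926869]
nut expected in end.png [479.34439527 268.39106174] [360.38592895 118.87696071]
```

View pics/end.png

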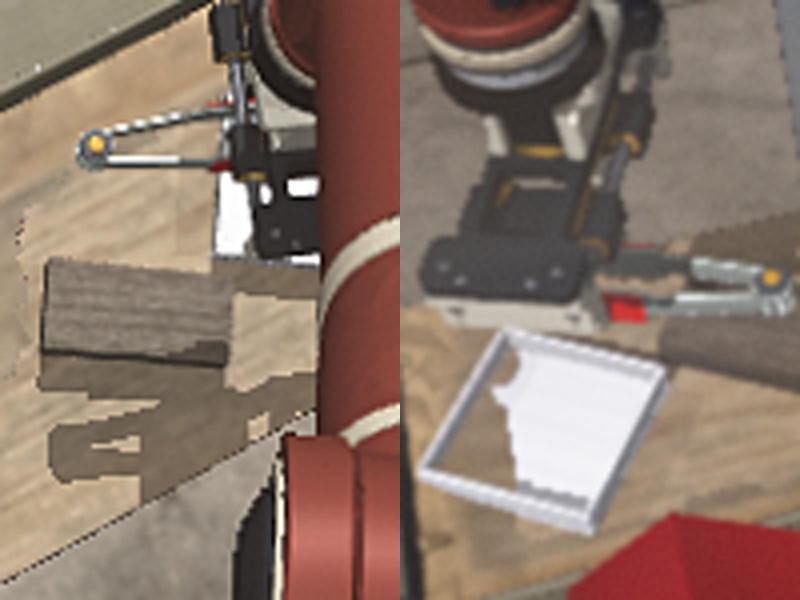

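The block is empty and the finger gap holds at 35.5 mm, which matches the nut's flats. The load is about 2.5 N, right for tongs plus nut. The nut itself is hidden behind the gripper body. I'll check the tray centre from the side view and hand in if it agrees.

```bash
python3 - <<'E'
from h import *
s=read_camera("side");st=state()
W=np.array([onz(s,110+(u-400)/4,120+v/4,.022)[:2] for u,v in[(503,330),(665,372),(590,530),(420,472)]]);c=W.mean(0)
n=(st["eef_pos"]+.061*st["eef_rot"][:,0])[:2];print('tray',c,'nut',n,'gap',st["finger_gap"],'dq',abs(st["dq"]).max(),st["force"])
if np.hypot(*(c-n))<.012 and abs(st["finger_gap"]-.0355)<.0015: sign_off();print("handed in")
E
```

```text
tray [ 0.62453606 -0.0855522 ] nut [ 0.6167708  -0.08878711] gap 0.035555995055738546 dq 0.12670810352951956 [-0.16364738 -0.2691754  -2.20288091]
the job is handed in; nothing more can be done
handed in
```

I handed the job in at about 12 s. The larger nut is held in the tongs above the tray, with its underside at about 14.5 cm. I never touched the nut with the gripper, and the smaller nut was left alone on its block.

I gripped the tongs by the red grips and lowered their half-open jaws over the nut. I squeezed at 45 N, lifted the nut off its block, moved it over the tray and stopped there.

**Last checks:**
- **Nut held:** its block is empty, the finger gap stayed at 35.5 mm (about the 36 mm expected on the flats), and the load was about 2.2 N, right for tongs plus nut.
- **Still and level:** the arm was still and the tool vertical.
- **Not seen directly:** the nut was hidden by the gripper in both last views, so its position is worked out from the tool pose.
- **Disagreement:** the two camera estimates of the tray centre differ by about 8 mm. The nut is within 2 mm of the top-view one and about 8 mm from the side-view one.

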